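# Find and mark the batten behind the bench panel

### The job

One of the four plywood boards of the panel on the bench has a batten hidden under it; the batten's dark ends stick out past both ends of that board. With the empty gripper, press down firmly on the middle of that board for about a second to feel that it is stiff, then stand the orange marker upright on the middle of the same board, where you pressed, and let go.

Things in the scene. Friction and masses are not known exactly. Their poses are not given: they have to be found in the camera images.
- board_c: The plywood board over the batten, one of four alike side by side in a low frame; its place among them varies. 200 mm long (own x), 70 wide (own y), 12 thick; origin at the centre of its underside, 40 mm above the bench, z up; top at 52 mm, level with its neighbours. Stiff: gives about 5 N per mm after the first 3 N; a firm press is 10 to 15 N. The other three, on black foam, give 0.8 N per mm.
- batten: Dark wooden batten under that board, fixed, 300 mm long (own x, along the board), 38 mm wide, 20 mm thick; it stands out 50 mm past both ends of the board. Origin at the centre of its underside, 20 mm above the bench and straight below the board's centre.
- marker: The orange marker, loose, 0.1 to 0.21 kg: a round foot 52 mm across and 12 high with an upright round knob 24 mm across on it, 50 high in all, white dot on top. Origin at the centre of its underside, z up through the knob. It stands on the bench to the left of the panel. A blue marker of the same shape, not needed, stands 100 mm or more away.
Not all that is in view belongs to the job. Of the things that look like the marker, take the one that is nearest to the robot's base at the start.

How it is judged:
By the outcome, as a careful person would: the job done as asked, in the order asked, and still so for the second after the job is handed in, with the robot touching nothing.
It also fails if it takes over 51 s, if anything falls off the work surface, if the arm or the gripper's body presses on something with over 40 N, if the wrist force passes 120 N, or if a joint passes its speed limit or range.

### The arm

A 6-joint arm with a two-finger parallel gripper is mounted at the origin on the work surface. World frame = base frame: x ahead of the robot, y to its left, z up, the work surface at z = 0. Lengths are in mm, angles in rad, forces in N, time in s.
With the tool pointing down it reaches from about 325 to 1000 mm from the base axis. Payload 5.1 kg.
Tool frame: the origin (TCP) lies midway between the tips of the shut fingers; the grasp point (between the pads) lies 19 mm behind it; z points along the fingers, y is the direction in which the jaws open and shut (so a half turn about z gives the same grasp; the last joint's range is limited). The gripper opens to 85 mm and grips with 20 to 120 N. Pads are 22 mm wide; open, the fingers measure 114 mm over their backs; the gripper's body (76 mm by 85 mm) begins 54 mm behind the grasp point. The pads swing forward as they close: fully open they stand 13 mm farther back than shut.
Start: joints at [1.242, 0.124, 1.65, -0, 1.367, -0.083], TCP at [158.188, 630.445, 231.322] pointing down, gripper open.
Joint ranges: [-2.61, 2.61], [-1.02, 2.33], [0.03, 2.71], [-1.35, 4.49], [0.32, 2.68], [-2.91, 2.91]. Speed limits (rad/s): [2.57, 2.57, 3.14, 3.14, 3.14, 3.14].

### API

Orientations are given as [roll, pitch, yaw] about the fixed x, y, z axes, in that order (R = Rz(yaw) Ry(pitch) Rx(roll)).
In Python, from cell import r gives the robot as it stands.
- The arm moves only by the tool step_arm, never from a script. Its argument "steps" is a list of rows, each a list of 5 numbers: the finger opening in cm, from 0 to 8.54, then the shift along the tool's x, y, z in cm, then the turn about the tool's z in rad. In form: [[fingers, tx, ty, tz, yaw], ...]. A call has 1 to 20 rows; each row is the pose to reach, as a shift and turn from the pose commanded when the call began, along the tool's axes at that moment; what a row does not reach only later rows make up. A row lasts 1/10 s, in which the tool goes at most 50 mm and 8.59 degrees, less where a joint would pass 70% of its speed; a pose out of reach is approached as far as the arm can. A call with a gripper value outside its range is refused whole. The fingers move at their own pace and stop on an object; "squeeze" is the grip in N (left out, the last holds). Time passes only in rows, so rows that repeat a pose let the fingers close. It gives the time, the measured TCP pose, the force and the opening at its end, in the units of the state.
- r.read_state(): the state, without advancing time (a new reading comes with each control period).
- r.get_image(name): name is "scene" or "top"; returns (picture, depth): 384x512x3 uint8, red, green, blue; 384x512 float32, mm along the optical axis (not along the pixel's ray), 0 where there is no reading.
- r.calibration(name): a dict with "fx", "fy", "cx", "cy" (pixels), "pose" (4x4, takes a point from camera to world coordinates). Camera axes: x right, y up, looking along -z (the intrinsics and any distortion apply to the point x, -y, -z); pixel columns grow to the right and rows downward; lengths in mm; the calibration is good to about 2 mm. A picture is of the moment at which its call begins. calibration takes no time and is no camera call.
- r.close_job(): hands the job in, once; it reports no verdict.
The state is a dict: "time_s": time; "q": joint angles; "dq": joint speeds; "joint_torque": joint torques, N m; "tcp_pos": TCP position; "tcp_rot": TCP orientation; "contact_force": force on the tool from outside, world axes, zero at the start; "moment": the same for the moment, N m; "width": finger opening in mm.
Only numpy, scipy, OpenCV 4.12 (cv2) and the standard library are available. Lean on these libraries where they do the work, as an engineer would, in place of code of your own. Each camera call takes 0.05 s, during which the arm holds its last target. There are 200 camera calls.

## Working session

There is one attempt and no reset: what is moved stays moved. The work goes in short steps, Python scripts to look and compute and a tool call to move; the robot and the scene stay as the last step left them, time stands still between calls to the robot, and variables do not carry over. Pictures are saved under pics/ and viewed, about 8 in all and at most 12, crops included, and the job is handed in when it is done.

Besides the shell and the picture viewer there is one more tool, called after "Call:" by a JSON object that holds its "api" and its "payload". step_arm: Moves the arm, as the interface text tells. Its arguments: {"type":"object","properties":{"steps":{"type":"array"},"squeeze":{"type":"number"}},"required":["steps"]}

```bash
mkdir -p pics
cat > h.py <<'E'
import numpy as np, cv2
from cell import r
def pts(name,uv,z):
    c=r.calibration(name);P=np.array(c["pose"]);out=[]
    k=c.get("dist",c.get("distortion"))
    for u,v in uv:
        x=(u-c["cx"])/c["fx"];y=(v-c["cy"])/c["fy"]
        if k is not None:
            K=np.array([[c["fx"],0,c["cx"]],[0,c["fy"],c["cy"]],[0,0,1.]])
            x,y=cv2.undistortPoints(np.array([[[u,v]]],float),K,np.array(k,float)).ravel()
        d=P[:3,:3]@np.array([x,-y,-1]);o=P[:3,3]
        out.append(o+d*(z-o[2])/d[2])
    return np.array(out)
def grab(name,f):
    im,d=r.get_image(name);cv2.imwrite("pics/"+f,im[:,:,::-1]);return im,d
E
python3 - <<'E'
from h import *
for n in("scene","top"):
    im,d=grab(n,n+"0.png");print(n,r.calibration(n))
    np.save(n+"0.npy",d)
print(r.read_state())
E
```

```text
scene {'fx': 470.988382023713, 'fy': 470.988382023713, 'cx': 256.29193961450034, 'cy': 186.63511353761612, 'pose': array([[ 2.82995395e-02, -7.30321702e-01,  6.82516921e-01,
         1.17878921e+03],
       [ 9.99598059e-01,  2.18305826e-02, -1.80871949e-02,
         7.16697257e+01],
       [-1.69027105e-03,  6.82754449e-01,  7.30645951e-01,
         7.37449089e+02],
       [ 0.00000000e+00,  0.00000000e+00,  0.00000000e+00,
         1.00000000e+00]])}
top {'fx': 487.62596349382426, 'fy': 487.62596349382426, 'cx': 258.84330862276465, 'cy': 193.91123375725027, 'pose': array([[ 1.49744250e-02,  9.95381514e-01, -9.48230361e-02,
         4.80278514e+02],
       [-9.99717703e-01,  1.66539664e-02,  1.69458039e-02,
         7.67340668e+01],
       [ 1.84467196e-02,  9.45425142e-02,  9.95349904e-01,
         8.79300894e+02],
       [ 0.00000000e+00,  0.00000000e+00,  0.00000000e+00,
         1.00000000e+00]])}
{'time_s': 0.1, 'q': array([ 1.24240016e+00,  1.24448949e-01,  1.65149356e+00,  1.23211553e-05,
        1.36752510e+00, -8.25999770e-02]), 'dq': array([-0.00028777, -0.00259847, -0.00304711,  0.00028949, -0.00126178,
       -0.00045723]), 'joint_torque': array([ 6.22339994e-04, -4.24934614e+01, -3.66653359e+01, -2.61905313e-05,
        4.03059661e-03, -1.32114803e-05]), 'tcp_pos': array([158.01430751, 629.94582869, 230.19602813]), 'tcp_rot': array([-3.13972509e+00, -1.66716180e-04,  2.89579381e+00]), 'contact_force': array([ 0.09250277, -0.20477603, -0.32130815]), 'moment': array([-0.05401673,  0.02031735,  0.01918363]), 'width': 85.3130193797979}
```

View pics/top0.png

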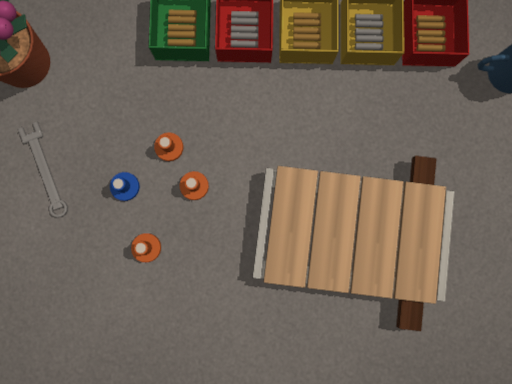

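View pics/scene0.png

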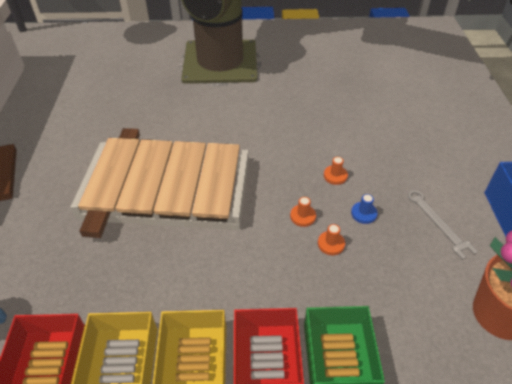

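Top view: the dark batten ends at (423,170) and (411,315) stick out past the rightmost board, centred near (421,242). There are orange markers at (168,147), (193,186) and (146,248), a blue one at (124,186). The scene view agrees: batten board is the leftmost there, and the nearest-to-base orange marker is at (336,172).

```bash
cat >> h.py <<'E'
def blobs(m,amin):
    cs,_=cv2.findContours(m.astype(np.uint8)*255,cv2.RETR_EXTERNAL,cv2.CHAIN_APPROX_NONE)
    return [c for c in cs if cv2.contourArea(c)>amin]
def report(n,im):
    hsv=cv2.cvtColor(im,cv2.COLOR_RGB2HSV);H,S,V=[hsv[...,i].astype(int) for i in range(3)]
    for c in blobs((H<12)&(S>190)&(V>130),80):
        (u,v),(a,b),t=cv2.fitEllipse(c);
        if max(a,b)<60: print(n,"orange",(round(u),round(v)),round(a),round(b),pts(n,[(u,v)],12)[0].round(1))
    white=(S<90)&(V>190)
    for c in blobs(white,15):
        M=cv2.moments(c);u,v=M['m10']/M['m00'],M['m01']/M['m00']
        print(n,"white",(round(u),round(v)),pts(n,[(u,v)],50)[0].round(1),pts(n,[(u,v)],102)[0].round(1))
    for c in blobs((H>8)&(H<20)&(S>80)&(V>120),1000):
        q=cv2.boxPoints(cv2.minAreaRect(c));p=pts(n,q,52)
        print(n,"wood",q.mean(0).round(),p.mean(0).round(1),p[:,:2].round().tolist())
    for c in blobs((H<14)&(S>90)&(V<90),150):
        q=cv2.boxPoints(cv2.minAreaRect(c));p=pts(n,q,40)
        print(n,"dark",q.mean(0).round(),p.mean(0).round(1),p[:,:2].round().tolist())
E
python3 - <<'E'
from h import *
for n in("scene","top"): report(n,cv2.imread(f"pics/{n}0.png")[:,:,::-1].copy())
E
```

```text
scene orange (330, 243) 18 23 [652.5 225.6  12. ]
scene orange (302, 216) 15 22 [584.6 178.7  12. ]
scene orange (334, 175) 12 20 [473.3 258.9  12. ]
scene white (334, 228) [645.3 228.2  50. ] [685.7 216.3 102. ]
scene white (304, 200) [576. 181.  50.] [621.6 172.8 102. ]
scene white (367, 197) [572.1 304.5  50. ] [618.  286.9 102. ]
scene white (338, 159) [462.7 262.9  50. ] [516.9 248.4 102. ]
scene white (240, 184) [528.7  55.3  50. ] [577.9  56.5 102. ]
scene white (88, 175) [ 494.8 -253.5   50. ] [ 546.5 -228.9  102. ]
scene wood [ 45. 362.] [ 883.1 -233.9   52. ] [[914.0, -259.0], [838.0, -263.0], [853.0, -207.0], [927.0, -207.0]]
scene wood [158. 177.] [ 496.1 -112.    52. ] [[591.0, -253.0], [370.0, -295.0], [406.0, 54.0], [618.0, 46.0]]
scene dark [  8. 172.] [ 466.8 -430.6   40. ] [[384.0, -474.0], [385.0, -441.0], [549.0, -389.0], [548.0, -419.0]]
top orange (147, 247) 26 27 [465.4 258.4  12. ]
top orange (194, 185) 23 25 [576.6 177.5  12. ]
top orange (168, 146) 24 25 [646.  225.8  12. ]
top orange (239, 28) 45 46 [869.  102.8  12. ]
top wood [420. 242.] [ 482.4 -213.2   
[... 357 characters left out ...]
, 32.0], [601.0, -39.0], [403.0, -16.0]]
top dark [410. 315.] [ 358.1 -196.7   40. ] [[335.0, -173.0], [384.0, -178.0], [381.0, -220.0], [333.0, -215.0]]
top dark [423. 170.] [ 607.6 -223.7   40. ] [[586.0, -200.0], [633.0, -206.0], [629.0, -248.0], [582.0, -242.0]]
top dark [243.  56.] [806.1  94.3  40. ] [[795.0, 144.0], [817.0, 144.0], [817.0, 44.0], [795.0, 45.0]]
top dark [29. 65.] [782.3 469.1  40. ] [[758.0, 526.0], [847.0, 469.0], [806.0, 412.0], [718.0, 470.0]]
top dark [440.  26.] [ 869.6 -260.2   40. ] [[917.0, -213.0], [919.0, -309.0], [822.0, -307.0], [820.0, -211.0]]
top dark [435.  33.] [ 856.2 -249.9   40. ] [[795.0, -189.0], [917.0, -193.0], [917.0, -312.0], [795.0, -306.0]]
```

```bash
cat >> h.py <<'E'
def to(*targets):
    s=r.read_state();y=s["tcp_rot"][2]
    print(round(s["time_s"],2),s["tcp_pos"].round(1),"rot",s["tcp_rot"].round(3),"F",s["contact_force"].round(1),"w",round(s["width"],1),"q",s["q"].round(2))
    for t in targets:
        d=np.array(t)-s["tcp_pos"];print(t,"-> cm",(np.array([d[0]*np.cos(y)+d[1]*np.sin(y),d[0]*np.sin(y)-d[1]*np.cos(y),-d[2]])/10).round(2))
E
python3 -c "
from h import *
to((450,300,200),(482.5,-212.5,120))"
```

```text
0.1 [158.  629.9 230.2] rot [-3.14  -0.     2.896] F [ 0.1 -0.2 -0.3] w 85.3 q [ 1.24  0.12  1.65  0.    1.37 -0.08]
(450, 300, 200) -> cm [-36.35 -24.9    3.02]
(482.5, -212.5, 120) -> cm [-51.97 -73.82  11.02]
```

Call:
{"api": "step_arm", "payload": {"steps": [[0,-4,-2.7,0.4,0],[0,-8,-5.4,0.8,0],[0,-12,-8.1,1.2,0],[0,-16,-11,1.6,0],[0,-20,-13.7,2,0],[0,-24,-16.5,2.4,0],[0,-28,-19.2,2.6,0],[0,-32,-22,2.8,0],[0,-36.4,-24.9,3,0],[0,-38,-29.5,3,0],[0,-39.5,-34,3,0],[0,-41,-38.5,3.5,0],[0,-42.5,-43,4,0],[0,-44,-47.5,4.5,0],[0,-45.5,-52,5,0],[0,-47,-56.5,6,0],[0,-48.5,-61,7,0],[0,-50,-65.5,8,0],[0,-51,-70,9.5,0],[0,-52,-73.8,11,0]]}}

```text
time_s: 2.1
tcp_pos: [482.5, -214.2, 120.7]
tcp_rot: [-3.141, 0.0, 2.895]
contact_force: [0.0, 0.2, -0.0]
width: 0.1
```

```bash
python3 -c "
from h import *
to((482.5,-212.5,60),(482.5,-212.5,52))"
```

```text
2.1 [ 482.5 -214.2  120.7] rot [-3.141  0.     2.895] F [ 0.   0.2 -0. ] w 0.1 q [-0.52 -0.05  2.02 -0.    1.17 -1.84]
(482.5, -212.5, 60) -> cm [0.04 0.17 6.07]
(482.5, -212.5, 52) -> cm [0.04 0.17 6.87]
```

Call:
{"api": "step_arm", "payload": {"steps": [[0,0,0.1,2,0],[0,0,0.1,4,0],[0,0,0.1,5.5,0],[0,0,0.1,6.2,0],[0,0,0.1,6.5,0],[0,0,0.1,6.5,0]]}}

```text
time_s: 2.7
tcp_pos: [483.4, -210.7, 56.5]
tcp_rot: [-3.142, 0.0, 2.896]
contact_force: [-0.7, -0.0, -0.4]
width: 0.2
```

Call:
{"api": "step_arm", "payload": {"steps": [[0,0,0,0.1,0],[0,0,0,0.2,0],[0,0,0,0.3,0],[0,0,0,0.35,0],[0,0,0,0.35,0]]}}

```text
time_s: 3.2
tcp_pos: [483.2, -210.9, 52.9]
tcp_rot: [-3.142, 0.0, 2.896]
contact_force: [0.1, 0.2, 0.6]
width: -0.2
```

Call:
{"api": "step_arm", "payload": {"steps": [[0,0,-0.15,0,0],[0,0,-0.15,0.1,0],[0,0,-0.15,0.2,0],[0,0,-0.15,0.2,0]]}}

```text
time_s: 3.6
tcp_pos: [483.0, -212.7, 51.6]
tcp_rot: [-3.141, 0.0, 2.896]
contact_force: [-2.1, 0.7, 5.0]
width: -0.0
```

Call:
{"api": "step_arm", "payload": {"steps": [[0,0,0,0.1,0],[0,0,0,0.15,0],[0,0,0,0.15,0]]}}

```text
time_s: 3.9
tcp_pos: [483.0, -212.7, 50.7]
tcp_rot: [-3.141, -0.0, 2.896]
contact_force: [-5.3, 1.8, 9.9]
width: -0.0
```

Call:
{"api": "step_arm", "payload": {"steps": [[0,0,0,0.06,0],[0,0,0,0.06,0],[0,0,0,0.06,0],[0,0,0,0.06,0]]}}

```text
time_s: 4.3
tcp_pos: [483.1, -212.7, 50.4]
tcp_rot: [-3.141, -0.0, 2.896]
contact_force: [-5.7, 2.1, 11.2]
width: 0.4
```

Call:
{"api": "step_arm", "payload": {"steps": [[0,0,0,0.01,0],[0,0,0,0.01,0],[0,0,0,0.01,0],[0,0,0,0.01,0],[0,0,0,0.01,0],[0,0,0,0.01,0],[0,0,0,0.01,0]]}}

```text
time_s: 5.0
tcp_pos: [483.0, -212.7, 50.3]
tcp_rot: [-3.141, -0.0, 2.896]
contact_force: [-4.5, 1.2, 11.7]
width: -0.1
```

Call:
{"api": "step_arm", "payload": {"steps": [[0,0,0,0.01,0],[0,0,0,0.01,0],[0,0,0,0.01,0],[0,0,0,0.01,0],[0,0,0,-0.3,0],[0,0,0,-2,0],[0,0,0,-6,0],[0,0,0,-10,0]]}}

```text
time_s: 5.8
tcp_pos: [481.9, -211.9, 148.4]
tcp_rot: [3.141, -0.003, 2.896]
contact_force: [0.3, 0.2, -0.4]
width: 0.1
```

Run:
```python
from h import *
to((464,260,150),(464,260,110))
# marker refinement: white dot in top view, region near marker
im=cv2.imread("pics/top0.png")[:,:,::-1].copy();c=im[225:270,120:175]
hsv=cv2.cvtColor(c,cv2.COLOR_RGB2HSV)
m=(hsv[...,1]<150)&(hsv[...,2]>150)
for k in blobs(m,10):
    M=cv2.moments(k);u,v=M['m10']/M['m00']+120,M['m01']/M['m00']+225;print(u,v,cv2.contourArea(k),pts("top",[(u,v)],50))
```

```text
5.8 [ 481.9 -211.9  148.4] rot [ 3.141e+00 -3.000e-03  2.896e+00] F [ 0.3  0.2 -0.4] w 0.1 q [-0.52 -0.08  2.    0.    1.22 -1.84]
(464, 260, 150) -> cm [13.22 45.33 -0.16]
(464, 260, 110) -> cm [13.22 45.33  3.84]
140.22774327122153 247.77225672877847 80.5 [[464.87504291 260.93326909  50.        ]]
```

Call:
{"api": "step_arm", "payload": {"steps": [[8.5,1.3,4.5,0,0],[8.5,2.6,9,0,0],[8.5,3.9,13.5,0,0],[8.5,5.3,18,0,0],[8.5,6.6,22.5,0,0],[8.5,7.9,27,0,0],[8.5,9.2,31.5,0,0],[8.5,10.5,36,0,0],[8.5,11.8,40.5,0,0],[8.5,13,44,2,0],[8.5,13.2,45.5,4,0],[8.5,13.2,45.5,4,0],[8.5,13.2,45.5,4,0]]}}

```text
time_s: 7.1
tcp_pos: [465.1, 260.8, 108.1]
tcp_rot: [-3.14, -0.001, 2.896]
contact_force: [0.3, -0.8, 0.9]
width: 85.3
```

Run:
```python
from h import *
to((464,262,60),(464,262,19))
a,_=grab("top","t1.png");b,_=grab("scene","s1.png")
cv2.imwrite("pics/c1.png",np.hstack([cv2.resize(a[200:300,90:215,::-1],(500,400)),cv2.resize(b[120:240,270:390,::-1],(300,300)).copy() if 0 else cv2.resize(b[110:210,275:350,::-1],(300,400))]))
```

```text
7.1 [465.1 260.8 108.1] rot [-3.140e+00 -1.000e-03  2.896e+00] F [ 0.3 -0.8  0.9] w 85.3 q [ 0.41 -0.02  2.02 -0.    1.15 -0.92]
(464, 262, 60) -> cm [0.14 0.09 4.81]
(464, 262, 19) -> cm [0.14 0.09 8.91]
```

View pics/c1.png

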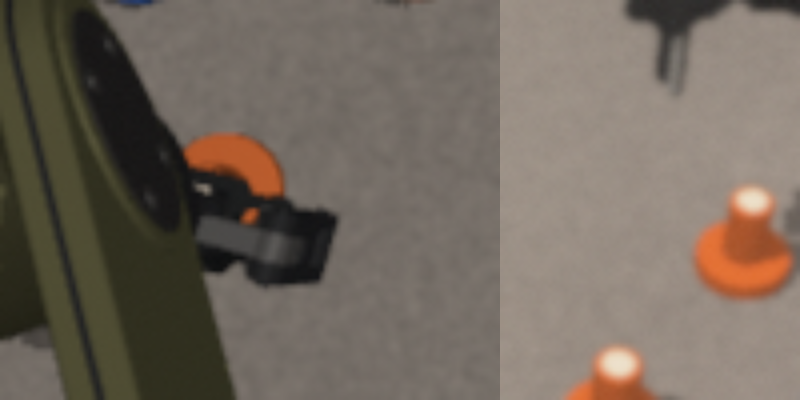

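Crops: the gripper hovers over the marker (top crop, foot ring at (232,180); scene crop, the knob clear at (752,200)), nothing disturbed. I'm descending now.

Call:
{"api": "step_arm", "payload": {"steps": [[8.5,0.1,0.1,2,0],[8.5,0.1,0.1,4,0],[8.5,0.1,0.1,6,0],[8.5,0.1,0.1,7.5,0],[8.5,0.1,0.1,8.3,0],[8.5,0.1,0.1,8.7,0],[8.5,0.1,0.1,8.7,0],[8.5,0.1,0.1,8.7,0]]}}

```text
time_s: 8.0
tcp_pos: [465.5, 262.5, 22.5]
tcp_rot: [3.141, 0.001, 2.896]
contact_force: [0.3, 0.1, 0.5]
width: 85.1
```

Call:
{"api": "step_arm", "payload": {"steps": [[5,0,0,0,0],[4,0,0,0,0],[3,0,0,0,0],[2.6,0,0,0,0],[2,0,0,0,0],[1.5,0,0,0,0],[1.5,0,0,0,0],[1.5,0,0,0,0],[1.5,0,0,0,0],[1.5,0,0,0,0]], "squeeze": 40}}

```text
time_s: 9.0
tcp_pos: [465.1, 262.5, 22.0]
tcp_rot: [3.141, 0.0, 2.896]
contact_force: [-0.8, 0.8, 2.4]
width: 22.7
```

Call:
{"api": "step_arm", "payload": {"steps": [[1.5,0,0,-0.5,0],[1.5,0,0,-2,0],[1.5,0,0,-4.5,0],[1.5,0,0,-8,0],[1.5,0,0,-12,0],[1.5,0,0,-13,0],[1.5,0,0,-13,0],[1.5,0,0,-13,0]]}}

```text
time_s: 9.8
tcp_pos: [463.9, 261.8, 150.3]
tcp_rot: [-3.14, -0.002, 2.896]
contact_force: [-1.1, 0.4, -2.1]
width: 22.7
```

Run:
```python
from h import *
to((482.5,-213,150),(482.5,-213,100))
a,_=grab("top","t2.png");b,_=grab("scene","s2.png")
cv2.imwrite("pics/c2.png",np.hstack([cv2.resize(a[170:330,60:220,::-1],(400,400)),cv2.resize(b[70:190,280:400,::-1],(400,400))]))
```

```text
9.8 [463.9 261.8 150.3] rot [-3.140e+00 -2.000e-03  2.896e+00] F [-1.1  0.4 -2.1] w 22.7 q [ 0.41 -0.07  1.99 -0.    1.23 -0.91]
(482.5, -213, 150) -> cm [-1.336e+01 -4.560e+01  3.000e-02]
(482.5, -213, 100) -> cm [-13.36 -45.6    5.03]
```

View pics/c2.png

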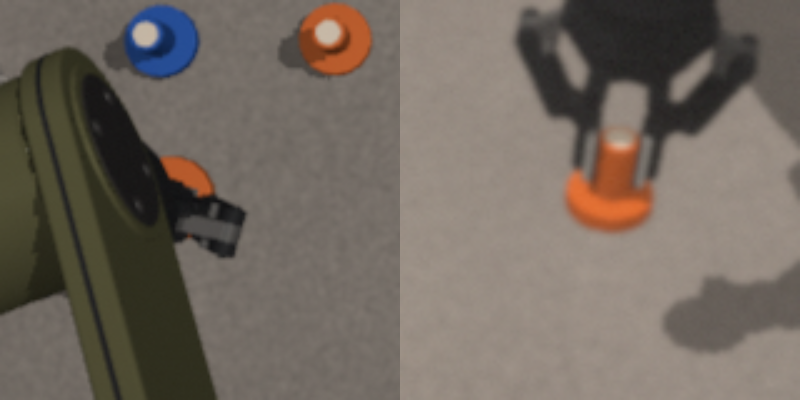

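The marker is lifted clear, gripped around the knob at (620,165) in the scene crop, foot level and upright.

Call:
{"api": "step_arm", "payload": {"steps": [[1.5,-0.7,-2.3,0,0],[1.5,-2,-6.8,0,0],[1.5,-3.3,-11.3,0,0],[1.5,-4.6,-15.8,0,0],[1.5,-6,-20.3,0,0],[1.5,-7.3,-24.8,0,0],[1.5,-8.6,-29.3,0,0],[1.5,-9.9,-33.8,0,0],[1.5,-11.2,-38.3,0,0],[1.5,-12.5,-42.5,0,0],[1.5,-13.2,-45,0,0],[1.5,-13.4,-45.6,1,0],[1.5,-13.4,-45.6,3,0],[1.5,-13.4,-45.6,5,0],[1.5,-13.4,-45.6,5.5,0],[1.5,-13.4,-45.6,5.5,0],[1.5,-13.4,-45.6,5.5,0]]}}

```text
time_s: 11.6
tcp_pos: [484.0, -212.1, 96.7]
tcp_rot: [3.141, -0.0, 2.897]
contact_force: [-0.1, -0.5, -0.3]
width: 22.8
```

Run:
```python
from h import *
to((482.5,-213,78),(482.5,-213,74))
a,_=grab("top","t3.png");b,_=grab("scene","s3.png")
cv2.imwrite("pics/c3.png",np.hstack([cv2.resize(a[150:340,330:490,::-1],(400,475)),cv2.resize(b[90:240,60:186,::-1],(399,475))]))
```

```text
11.6 [ 484.  -212.1   96.7] rot [ 3.141 -0.     2.897] F [-0.1 -0.5 -0.3] w 22.8 q [-0.51 -0.02  2.04  0.    1.12 -1.84]
(482.5, -213, 78) -> cm [ 0.13 -0.12  1.87]
(482.5, -213, 74) -> cm [ 0.13 -0.12  2.27]
```

View pics/c3.png

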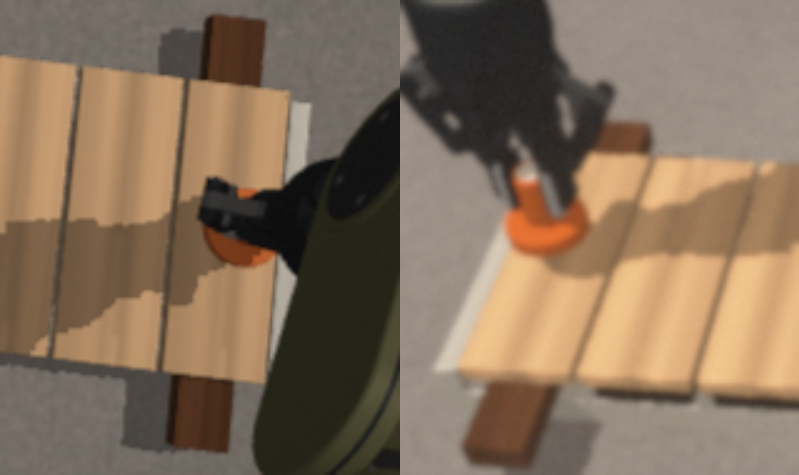

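The marker hangs over the batten board's middle in both views (foot at (243,225) in the top crop, (547,230) in the scene crop).

Call:
{"api": "step_arm", "payload": {"steps": [[1.5,0.1,-0.1,0.6,0],[1.5,0.1,-0.1,1.2,0],[1.5,0.1,-0.1,1.7,0],[1.5,0.1,-0.1,1.9,0],[1.5,0.1,-0.1,2.0,0],[1.5,0.1,-0.1,2.0,0]]}}

```text
time_s: 12.3
tcp_pos: [482.5, -213.3, 76.4]
tcp_rot: [3.142, -0.0, 2.896]
contact_force: [-0.1, -0.2, -1.9]
width: 22.7
```

Call:
{"api": "step_arm", "payload": {"steps": [[1.5,0,0,0.05,0],[1.5,0,0,0.1,0],[1.5,0,0,0.15,0],[1.5,0,0,0.2,0],[1.5,0,0,0.2,0]]}}

```text
time_s: 12.8
tcp_pos: [482.6, -213.3, 74.6]
tcp_rot: [3.142, -0.0, 2.896]
contact_force: [-1.3, -0.4, -1.1]
width: 22.5
```

Call:
{"api": "step_arm", "payload": {"steps": [[1.5,0,0,0.05,0],[1.5,0,0,0.1,0],[1.5,0,0,0.1,0]]}}

```text
time_s: 13.1
tcp_pos: [482.7, -213.4, 74.0]
tcp_rot: [-3.142, -0.0, 2.896]
contact_force: [-1.2, 0.7, 1.3]
width: 22.6
```

Call:
{"api": "step_arm", "payload": {"steps": [[2.4,0,0,0,0],[2.7,0,0,0,0],[3.2,0,0,0,0],[4,0,0,0,0],[6,0,0,0,0],[8.5,0,0,0,0],[8.5,0,0,0,0],[8.5,0,0,0,0],[8.5,0,0,-1,0],[8.5,0,0,-3,0],[8.5,0,0,-6,0],[8.5,0,0,-10,0],[8.5,3,10,-14,0],[8.5,3,15,-14,0],[8.5,4,20,-14,0],[8.5,4,20,-14,0],[8.5,4,20,-14,0]]}}

```text
time_s: 14.8
tcp_pos: [492.8, -5.8, 215.6]
tcp_rot: [3.14, 0.003, 2.901]
contact_force: [-1.1, -0.2, 0.3]
width: 85.2
```

Run:
```python
from h import *
to()
a,_=grab("top","t4.png");b,_=grab("scene","s4.png")
cv2.imwrite("pics/c4.png",np.hstack([cv2.resize(a[150:340,330:490,::-1],(400,475)),cv2.resize(b[90:240,60:186,::-1],(399,475))]))
for n,i in(("top",a),("scene",b)):
    hsv=cv2.cvtColor(i,cv2.COLOR_RGB2HSV)
    c=max((k for k in blobs((hsv[...,0]<12)&(hsv[...,1]>190)&(hsv[...,2]>120),60) if (380<k[:,0,0].mean()<460 and 190<k[:,0,1].mean()<300 if n=="top" else k[:,0,0].mean()<200 and k[:,0,1].mean()<240)),key=cv2.contourArea,default=None)
    if c is not None: (u,v),s,_=cv2.fitEllipse(c);print(n,u,v,s,pts(n,[(u,v)],64).round(1))
```

```text
14.8 [492.8  -5.8 215.6] rot [3.140e+00 3.000e-03 2.901e+00] F [-1.1 -0.2  0.3] w 85.2 q [-0.12 -0.22  2.01  0.    1.35 -1.45]
scene 106.5869140625 168.80819702148438 (13.72288703918457, 19.173917770385742) [[ 491.1 -214.1   64. ]]
```

View pics/c4.png

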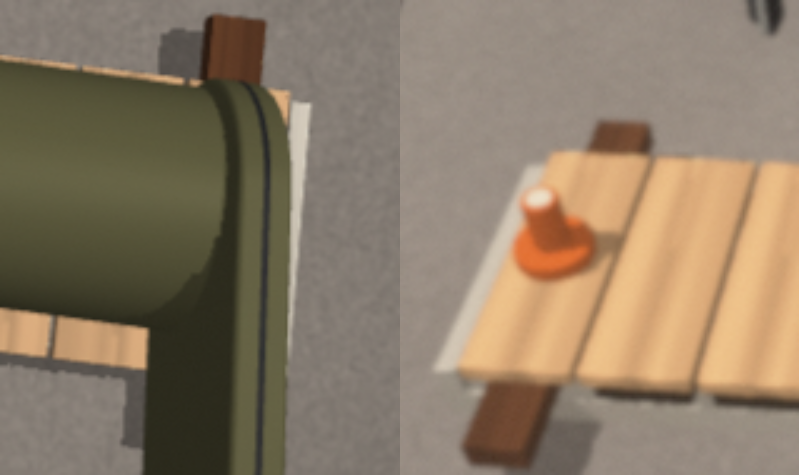

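In the scene crop the marker stands on the batten board at (552,248), seemingly upright; the arm blocks the top view. I'm moving the arm aside for one last check.

Call:
{"api": "step_arm", "payload": {"steps": [[8.5,1,4,0,0],[8.5,2,8,0,0],[8.5,3,12,0,0],[8.5,4,16,0,0],[8.5,5,20,0,0],[8.5,6,24,0,0],[8.5,7,28,0,0],[8.5,7,28,0,0],[8.5,7,28,0,0]]}}

```text
time_s: 15.8
tcp_pos: [493.2, 278.1, 213.2]
tcp_rot: [-3.14, -0.0, 2.896]
contact_force: [0.5, -0.5, 0.2]
width: 85.0
```

Run:
```python
from h import *
to()
for n in("top","scene"):
    i,_=grab(n,n+"5.png")
    if n=="top": cv2.imwrite("pics/c5.png",cv2.resize(i[150:340,330:490,::-1],(400,475)))
    report(n,i)
    hsv=cv2.cvtColor(i,cv2.COLOR_RGB2HSV).astype(int)
    for k in blobs((hsv[...,1]<110)&(hsv[...,2]>160),8):
        M=cv2.moments(k);u,v=M['m10']/M['m00'],M['m01']/M['m00'];p=pts(n,[(u,v)],102)[0]
        if abs(p[0]-482)<30 and abs(p[1]+213)<25: print(n,"dot",p.round(1))
```

```text
15.8 [493.2 278.1 213.2] rot [-3.14  -0.     2.896] F [ 0.5 -0.5  0.2] w 85.0 q [ 0.42 -0.05  1.86 -0.    1.33 -0.91]
top orange (194, 185) 23 25 [576.6 177.5  12. ]
top orange (169, 146) 24 25 [646.2 225.4  12. ]
top orange (407, -1) 25 38 [ 932.8 -209.    12. ]
top orange (245, 30) 46 59 [866.8  92.9  12. ]
top white (433, 241) [ 483.  -234.7   50. ] [ 482.8 -215.2  102. ]
top white (118, 183) [573.3 303.2  50. ] [567.4 289.  102. ]
top white (191, 182) [577.  179.4  50. ] [570.9 173.  102. ]
top white (164, 142) [646.9 226.6  50. ] [636.5 217.2 102. ]
top wood [420. 242.] [ 482.4 -213.3   52. ] [[385.0, -168.0], [585.0, -189.0], [580.0, -260.0], [380.0, -237.0]]
top wood [377. 237.] [ 489.8 -139.6   52. ] [[393.0, -94.0], [593.0, -115.0], [587.0, -186.0], [387.0, -163.0]]
top wood [334. 232.] [497.9 -66.2  52. ] [[402.0, -20.0], [601.0, -42.0], [594.0, -113.0], [395.0, -90.0]]
top wood [291. 226.] [505.9   7.4  52. ] [[410.0, 53.0], [609.0, 32.0], [602.0, -39.0], [403.0, -17.0]]
top dark [410. 315.] [ 358.1 -196.9   40. ] [[336.0, -173.0], [384.0, -178.0], [381.0, -220.0], [332.0,
[... 732 characters left out ...]
(107, 169) 14 21 [ 437.5 -234.9   12. ]
scene white (334, 228) [645.3 228.2  50. ] [685.7 216.3 102. ]
scene white (304, 200) [575.5 180.9  50. ] [621.1 172.7 102. ]
scene white (368, 198) [572.2 305.1  50. ] [618.1 287.5 102. ]
scene white (239, 184) [528.5  55.   50. ] [577.7  56.3 102. ]
scene white (89, 175) [ 493.2 -253.3   50. ] [ 545.1 -228.7  102. ]
scene wood [ 45. 362.] [ 883.1 -234.    52. ] [[914.0, -259.0], [838.0, -263.0], [853.0, -207.0], [927.0, -207.0]]
scene wood [159. 177.] [ 496.7 -111.2   52. ] [[591.0, -251.0], [370.0, -293.0], [407.0, 54.0], [619.0, 46.0]]
scene dark [  8. 172.] [ 466.8 -430.6   40. ] [[384.0, -474.0], [385.0, -441.0], [549.0, -389.0], [548.0, -419.0]]
```

View pics/c5.png

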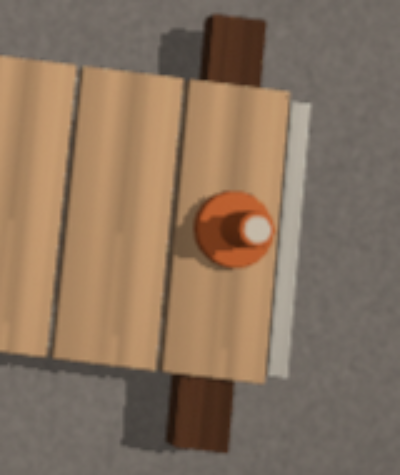

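The top crop shows the foot centred at (234,230) in the middle of the batten board, with the dot directly above it (about [483, -215] against the board centre [482, -213]). I'm handing the job in.

```bash
python3 -c "
from cell import r
print(r.close_job())"
```

```text
the job is handed in; nothing more can be done
None
```

The job is handed in: the orange marker stands upright on the middle of the batten board, and the gripper is clear of everything. It took about 16 s of the 51 s allowed.

- **Press:** The batten board was the rightmost of the four in the top view, with its centre at about [482, -213]. I pressed it at [483, -213] with the shut, empty gripper. I held about 10–12 N for a little over a second, and it yielded about 5.5 N per mm, so it is the stiff one.
- **Marker:** I took the orange marker nearest the base, at about [464, 262]. I set it down where I had pressed and let go.
- **Last checks:** In the final top view the marker's white dot is at about [483, -215], roughly 2 mm from the board's centre and above the foot. The tool force read about zero, and the other markers had not moved. The scene camera's rough fit of the foot read about 9 mm further out in x than the board's centre. That camera showed the same bias, about 8 mm, for the marker before I moved it.

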